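# Set a clamp meter to DC amps and zero it

### The job

Get the clamp meter on the bench ready for a DC current check: with a light fingertip turn its knurled dial clockwise by one click, from the white OFF mark to the yellow DC-amps mark, and leave it clicked in there; then press its yellow ZERO button fully in and let it come back out. Do it by touch alone: do not pinch the dial, do not lift or shove the meter, press no harder than a firm finger would, and leave the other things on the bench as they are.

Things in the scene. Friction and masses are not known exactly. Their poses are not given: they have to be found in the camera images.
- meter: Loose dark clamp meter (0.4 kg) lying flat on its back, 257 mm long, 84 wide at the dial, 66 at the handle, face 40 mm above the bench. Origin on the bench under the case (case x = -125 to 52 mm, round jaw on to 131); x points to the jaw end, y to the meter's left, z up. It slides if pushed sideways (bench friction about 0.6); a finger pressing down as it turns the dial keeps it in place.
- dial_face (a point): Centre of the dial's flat top, on its axis, 50 mm above the bench, 12 mm from the meter's origin along its x. The dial is a grey disc of 56 mm diameter, knurled black round its rim, 10 proud of the face (flat top 53 mm across, rim top 1.5 mm lower), turning about the meter's z. A white line on top is its pointer. A fingertip pressing on the top with about 8 N, well off the axis, carries it round.
- dial_pointer (a point): Outer end of the dial's white pointer line, 26 mm from the axis; it goes round with the dial. On the meter's face, 36 mm from the axis, are three 8 mm dots: white (OFF) 45 degrees left of the jaw direction, yellow (DC amps) straight towards the jaw, blue (AC amps) 45 degrees right of it.
- dial (a joint): Angle of the dial, rad, growing clockwise seen from above. Spring detents: 0 = white OFF (the start), 0.785 = yellow DC amps, 1.571 = blue AC amps; stops just beyond the ends. Past 0.39 (against at most 0.04 N m) it snaps on to yellow by itself; let go earlier it springs back; past 1.18 it snaps on to blue.
- zero_top (a point): Centre of the top of the yellow round ZERO button, 16 mm diameter, on the meter's middle line 62 mm from the dial's axis towards the handle; its top stands 5 mm above the meter's face (45 mm above the bench) when out.
- zero (a joint): Travel of the ZERO button, m: 0 = out, 0.003 = fully in (about 4 N); it springs back out by itself.
- filter: Bystander: blue spin-on oil filter with a white band, standing upright, 66 mm diameter, 82 mm high, loose; origin at the centre of its underside.
- spanner: Bystander: steel open-ended spanner lying flat, 170 mm long, loose; origin under its middle, x along its length.
- grease: Bystander: small jar with a red lid, 56 mm diameter, 75 mm high, loose; origin at the centre of its underside.

How it is judged:
By the outcome, as a careful person would: the job done as asked, in the order asked, and still so for the second after the job is handed in, with the robot touching nothing.
It also fails if it takes over 40 s, if anything falls off the work surface, if the arm or the gripper's body presses on something with over 40 N, if the wrist force passes 120 N, or if a joint passes its speed limit or range.

### The arm

A 6-joint arm with a two-finger parallel gripper is mounted at the origin on the work surface. World frame = base frame: x ahead of the robot, y to its left, z up, the work surface at z = 0. Lengths are in m, angles in rad, forces in N, time in s.
With the tool pointing down it reaches from about 0.35 to 0.975 m from the base axis. Payload 4.9 kg.
Tool frame: the origin (TCP) lies at the very end of the fingers, on their centre line; the grasp point (between the pads) lies manip.grip_point_offset behind it (manip.grip_point_offset is the distance from the TCP to the grasp point, in m); z points along the fingers, y is the direction in which the jaws open and shut (so a half turn about z gives the same grasp; the last joint's range is limited). The gripper opens to 85 mm and grips with 20 to 120 N. Pads are 22 mm wide; open, the fingers measure 114 mm over their backs; the gripper's body (76 mm by 85 mm) begins 54 mm behind the grasp point. The pads swing forward as they close: fully open they stand 13 mm farther back than shut.
Start: joints at [-1.421, 0.053, 1.613, -0, 1.476, -0.119], TCP at [0.166, -0.603, 0.231] pointing down, gripper open.
Joint ranges: [-3.01, 3.01], [-1.01, 2.22], [0.06, 2.58], [-1.02, 4.17], [0.09, 2.62], [-3.14, 3.14]. Speed limits (rad/s): [2.57, 2.57, 3.14, 3.14, 3.14, 3.14].

### API

Orientations are given as a unit quaternion [w, x, y, z].
In Python, from plant import status, grab_frame, camera_params, ticket, boxes_of, outline_of, manip gives the robot as it stands. The module is installed in compiled form; this text tells all that it offers.
- The arm moves only by the tool play_rows, never from a script. Its argument "deltas" is a list of rows, each a list of 2 entries, a list of its own where there are three numbers: the shift along the world's x, y, z in m, then the turn about the world's z in rad. A call has 1 to 5 rows; each row is the pose to reach, as a shift and turn from the pose commanded when the call began; what a row does not reach only later rows make up. A row lasts 1/8 s, in which the tool goes at most 62.5 mm and 10.7 degrees, less where a joint would pass 70% of its speed; a pose out of reach is approached as far as the arm can. A call with a gripper value outside its range is refused whole. "grip" is the opening, from -1 (shut) to 1 (fully open), set as the call begins (left out, the last holds). The fingers move at their own pace and stop on an object; the grip force is fixed at half the most. Time passes only in rows, so rows that repeat a pose let the fingers close. It gives the time, the measured TCP pose, the force and the opening at its end, in the units of the state.
- status.state(): the state, without advancing time (a new reading comes with each control period).
- grab_frame(name): name is "side" or "top"; returns (picture, depth): 400x640x3 uint8, blue, green, red; 400x640 float32, m along the optical axis (not along the pixel's ray), 0 where there is no reading.
- camera_params(name): a dict with "mtx" (3x3 intrinsics, pixels), "world_from_camera" (4x4, takes a point from camera to world coordinates). Camera axes: x right, y up, looking along -z (the intrinsics and any distortion apply to the point x, -y, -z); pixel columns grow to the right and rows downward; lengths in m; the calibration is good to about 2 mm. A picture is of the moment at which its call begins. camera_params takes no time and is no camera call.
- ticket.job_done(): hands the job in, once; it reports no verdict.
Trained networks look in the newest picture that a camera, given by its name, has taken for a name from the list of things; names that differ only in an ending like _2 or _b are one class to them, and where a whole thing is asked for, a point or a joint stands for the part that bears it (a point fixed in the world has none). Each returns a list of dicts, best first, with "confidence" (0 to 1); they miss things now and then, are a little off and sometimes report something else, mostly with a low value. They report only what shows in the picture. A call takes as long as a camera call.
- boxes_of(camera, name): "box" ([left, top, right, bottom] in pixels, round what is visible of it).
- outline_of(camera, name): "region" (400x640 bool, what is visible of it) and "box" ([left, top, right, bottom] in pixels, round what is visible of it).
The state is a dict: "time": time; "joint_pos": joint angles; "joint_vel": joint speeds; "joint_efforts": joint torques, N m; "tool_pos": TCP position; "tool_rot": TCP orientation; "contact_force": force on the tool from outside, world axes, zero at the start; "ft_torque": the same for the moment, N m; "gripper_width": opening from 0.0 (shut) to 1.0 (fully open).
Only numpy, scipy, OpenCV 4.12 (cv2) and the standard library are available. Lean on these libraries where they do the work, as an engineer would, in place of code of your own. Each camera call takes 0.05 s, during which the arm holds its last target.

## Working session

There is one attempt and no reset: what is moved stays moved. The work goes in short steps, Python scripts to look and compute and a tool call to move; the robot and the scene stay as the last step left them, time stands still between calls to the robot, and variables do not carry over. Pictures are saved under pics/ and viewed, and the job is handed in when it is done.

Besides the shell and the picture viewer there is one more tool, called after ">>>" in YAML: its name, and indented under it one key for each argument. play_rows: Moves the arm, as the interface text tells. Its arguments: {"type":"object","properties":{"deltas":{"type":"array"},"grip":{"type":"number"}},"required":["deltas"]}

```bash
mkdir -p pics; python3 - <<'E'
from plant import *
import cv2,numpy as np
s=status.state(); print({k:np.round(v,3).tolist() for k,v in s.items()}); print(manip.grip_point_offset)
for c in("top","side"):
    p,d=grab_frame(c); cv2.imwrite(f"pics/{c}0.png",p); np.savez(f"pics/{c}0.npz",d=d)
    K=camera_params(c);print(c,K["mtx"].tolist(),np.round(K["world_from_camera"],3).tolist(),[k for k in K])
    for n in("meter","dial_face","dial_pointer","zero_top"):
        print(n,[(r["confidence"],r["box"]) for r in boxes_of(c,n)][:3])
print(status.state()["time"])
E
```

```text
{'time': 0.0, 'joint_pos': [-1.421, 0.053, 1.614, -0.0, 1.476, -0.119], 'joint_vel': [0.0, -0.001, -0.0, -0.002, -0.001, -0.001], 'joint_efforts': [0.0, -39.368, -37.017, -0.0, 0.007, 0.0], 'tool_pos': [0.166, -0.602, 0.23], 'tool_rot': [-0.001, 0.991, 0.134, -0.0], 'contact_force': [-0.297, 0.598, 0.475], 'ft_torque': [-0.009, 0.031, -0.035], 'gripper_width': 0.999}
0.0187
top [[489.3728045282159, 0.0, 313.1533773587681], [0.0, 489.3728045282159, 197.4870839550224], [0.0, 0.0, 1.0]] [[-0.016, 0.994, -0.105, 0.467], [-1.0, -0.017, -0.005, 0.063], [-0.006, 0.105, 0.994, 0.957], [0.0, 0.0, 0.0, 1.0]] ['mtx', 'world_from_camera']
meter [(0.76, [278.0, 110.9, 333.1, 246.1])]
dial_face [(0.75, [291.2, 158.7, 318.8, 187.7])]
dial_pointer [(0.57, [287.5, 159.5, 318.2, 187.4])]
zero_top [(0.73, [290.4, 159.4, 320.6, 191.4])]
side [[389.3992119161661, 0.0, 317.8220526934543], [0.0, 389.3992119161661, 198.776091268991], [0.0, 0.0, 1.0]] [[0.87, 0.347, -0.35, 0.35], [-0.493, 0.606, -0.624, -0.316], [-0.005, 0.715, 0.699, 0.518], [0.0, 0.0, 0.0, 1.0]] ['mtx', 'world_from_camera']
meter [(0.58, [257.6, 179.7, 397.3, 260.8])]
dial_face [(0.82, [317.0, 189.8, 353.3, 213.5])]
dial_pointer [(0.9, [321.7, 190.4, 348.6, 211.1])]
zero_top [(0.49, [299.9, 208.2, 307.6, 218.6]), (0.16, [322.8, 188.1, 355.3, 217.6])]
0.5
```

```bash
python3 - <<'E'
import cv2,numpy as np
p=cv2.imread("pics/top0.png");q=p[90:265,190:430];cv2.imwrite("pics/top0c.png",cv2.resize(q,None,fx=3.3,fy=3.3,interpolation=cv2.INTER_CUBIC))
p=cv2.imread("pics/side0.png");q=p[150:280,230:430];cv2.imwrite("pics/side0c.png",cv2.resize(q,None,fx=4,fy=4,interpolation=cv2.INTER_CUBIC))
E
```

```text
(no output)
```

View pics/top0.png

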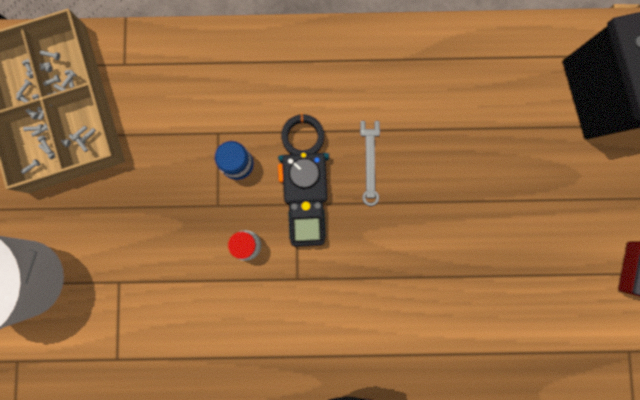

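View pics/top0c.png

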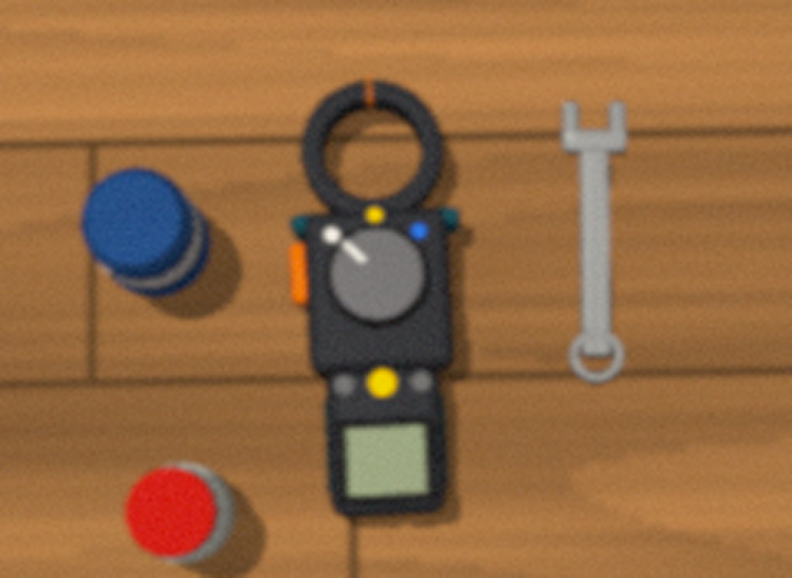

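View pics/side0c.png

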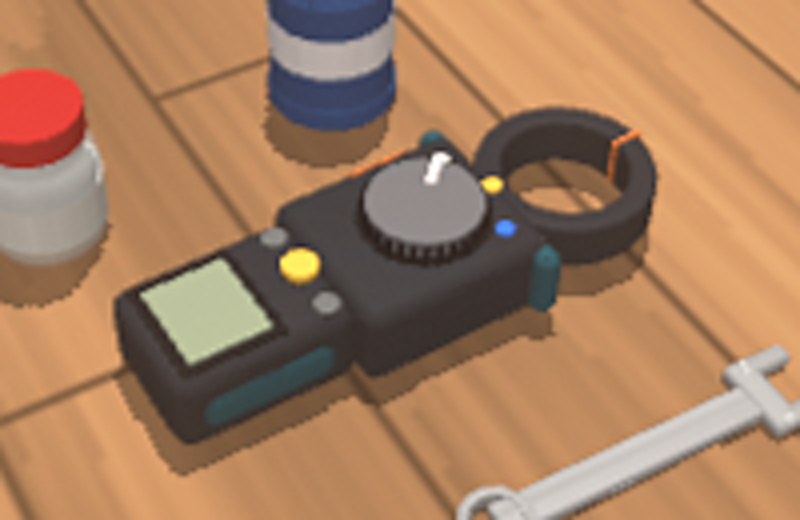

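View pics/side0.png

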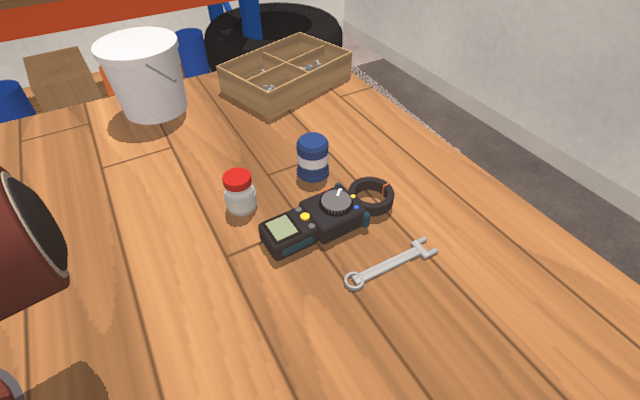

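```bash
cat > h.py <<'E'
import cv2,numpy as np
from plant import *
def ray(c,u,v,z):
    K=camera_params(c);m=K["mtx"];T=np.array(K["world_from_camera"])
    d=np.array([(u-m[0][2])/m[0][0],-(v-m[1][2])/m[1][1],-1.]);d=T[:3,:3]@d;o=T[:3,3]
    return o+d*(z-o[2])/d[2]
def blobs(p,lo,hi,x0,y0,x1,y1):
    h=cv2.cvtColor(cv2.GaussianBlur(p,(3,3),0),cv2.COLOR_BGR2HSV)
    m=cv2.inRange(h,lo,hi);k=np.zeros_like(m);k[y0:y1,x0:x1]=m[y0:y1,x0:x1]
    n,l,s,c=cv2.connectedComponentsWithStats(k)
    return [(s[i,4],c[i].round(2).tolist()) for i in range(1,n) if s[i,4]>3]
E
python3 - <<'E'
from h import *
R={"top":(275,105,340,255),"side":(255,175,400,265)}
for c in R:
    p=cv2.imread(f"pics/{c}0.png")
    for n,lo,hi,z in(("yellow",(22,150,120),(35,255,255),.045),("blue",(100,150,120),(125,255,255),.04),("white",(0,0,170),(180,45,255),.04),("greydisc",(0,0,85),(180,40,150),.05)):
        for a,(u,v) in blobs(p,lo,hi,*R[c]): print(c,n,a,u,v,ray(c,u,v,z).round(4), ray(c,u,v,.04).round(4))
    d=np.load(f"pics/{c}0.npz")["d"]
E
```

```text
top yellow 24 303.0 154.71 [0.6457 0.0851 0.045 ] [0.6467 0.0852 0.04  ]
top yellow 75 305.45 205.67 [0.5489 0.0818 0.045 ] [0.5494 0.0819 0.04  ]
top blue 24 316.5 159.5 [0.637  0.0597 0.04  ] [0.637  0.0597 0.04  ]
top white 14 290.29 160.5 [0.636  0.1095 0.04  ] [0.636  0.1095 0.04  ]
top white 23 297.22 166.17 [0.6248 0.0965 0.04  ] [0.6248 0.0965 0.04  ]
top greydisc 594 303.47 172.21 [0.6115 0.0845 0.05  ] [0.6131 0.0848 0.04  ]
top greydisc 24 317.0 205.29 [0.5488 0.0602 0.05  ] [0.5497 0.0602 0.04  ]
top greydisc 26 293.92 206.38 [0.5475 0.1032 0.05  ] [0.5484 0.1036 0.04  ]
side yellow 11 352.64 195.91 [0.6433 0.0824 0.045 ] [0.6464 0.0866 0.04  ]
side yellow 54 304.61 215.67 [0.548  0.0823 0.045 ] [0.5501 0.0866 0.04  ]
side blue 8 355.75 206.75 [0.6363 0.0614 0.04  ] [0.6363 0.0614 0.04  ]
side white 32 338.34 191.81 [0.6301 0.1081 0.04  ] [0.6301 0.1081 0.04  ]
side white 126 391.63 260.78 [ 0.62   -0.0609  0.04  ] [ 0.62   -0.0609  0.04  ]
side greydisc 4 321.5 180.0 [0.6142 0.1409 0.05  ] [0.6198 0.1507 0.04  ]
side greydisc 4 338.5 183.25 [0.6362 0.1182 0.05  ] [0.6423 0.1274 0.04  ]
side greydisc 524 335.77 200.33 [0.6092 0.0834 0.05  ] [0.6148 0.0919 0.04  ]
side greydisc 6 255.0 201.5 [0.488  0.1495 0.05  ] [0.491  0.1594 0.04  ]
side greydisc 30 298.2 209.33 [0.5435 0.0963 0.05  ] [0.5476 0.1051 0.04  ]
side greydisc 40 311.2 225.5 [0.5449 0.0538 0.05  ] [0.5491 0.0617 0.04  ]
```

>>> play_rows:
  deltas:
    - [[0.03,0.045,0],0]
    - [[0.06,0.09,0],0]
    - [[0.09,0.135,0],0]
    - [[0.12,0.18,0],0]
    - [[0.15,0.225,0],0]
  grip: -1

```text
time: 1.12
tool_pos: [0.3167, -0.3761, 0.2316]
tool_rot: [0.0, 0.991, 0.134, 0.0]
contact_force: [0.6, 0.0, 0.7]
gripper_width: -0.002
```

>>> play_rows:
  deltas:
    - [[0.03,0.045,0],0]
    - [[0.06,0.09,0],0]
    - [[0.09,0.135,0],0]
    - [[0.12,0.18,0],0]
    - [[0.15,0.225,0],0]

```text
time: 1.75
tool_pos: [0.4668, -0.151, 0.2317]
tool_rot: [0.0, 0.991, 0.134, 0.0]
contact_force: [0.1, -0.1, 0.9]
gripper_width: 0.005
```

>>> play_rows:
  deltas:
    - [[0.03,0.045,-0.02],0]
    - [[0.06,0.09,-0.04],0]
    - [[0.09,0.135,-0.06],0]
    - [[0.12,0.18,-0.08],0]
    - [[0.149,0.22,-0.1],0]

```text
time: 2.38
tool_pos: [0.616, 0.0693, 0.1309]
tool_rot: [0.0, 0.991, 0.134, 0.0]
contact_force: [0.3, -0.8, -0.2]
gripper_width: 0.0
```

>>> play_rows:
  deltas:
    - [[-0.0005,-0.002,-0.03],0]
    - [[-0.0005,-0.002,-0.06],0]
    - [[-0.0005,-0.002,-0.065],0]

```text
time: 2.75
tool_pos: [0.6125, 0.0656, 0.0635]
tool_rot: [-0.0, 0.991, 0.134, -0.003]
contact_force: [0.3, -0.6, -0.1]
gripper_width: 0.001
```

```bash
python3 - <<'E'
from h import *
s=status.state();print(s["tool_pos"],s["contact_force"])
p,d=grab_frame("side");q=p[110:270,240:440];cv2.imwrite("pics/s1.png",cv2.resize(q,None,fx=3.5,fy=3.5,interpolation=cv2.INTER_CUBIC))
E
```

```text
[0.61252    0.06561793 0.06350816] [ 0.25922845 -0.56510891 -0.06841875]
```

View pics/s1.png

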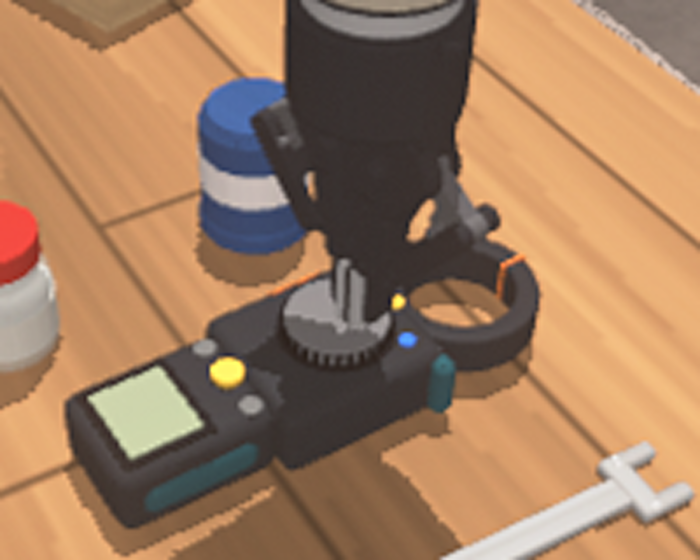

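The closed fingertips (about crop 350,315) hover over the right-hand part of the dial top. Nothing has been touched and the yellow ZERO button is at crop (228,372). Next I feel downwards.

>>> play_rows:
  deltas:
    - [[0,0,-0.004],0]
    - [[0,0,-0.008],0]
    - [[0,0,-0.01],0]
    - [[0,0,-0.011],0]
    - [[0,0,-0.011],0]

```text
time: 3.42
tool_pos: [0.6145, 0.0654, 0.0554]
tool_rot: [0.0, 0.991, 0.134, 0.0]
contact_force: [-0.5, 0.2, -0.4]
gripper_width: 0.0
```

>>> play_rows:
  deltas:
    - [[0,0.001,-0.002],0]
    - [[0,0.001,-0.004],0]
    - [[0,0.001,-0.004],0]

```text
time: 3.8
tool_pos: [0.6142, 0.0665, 0.0509]
tool_rot: [-0.0, 0.991, 0.134, -0.0]
contact_force: [0.4, 1.3, 0.2]
gripper_width: -0.002
```

>>> play_rows:
  deltas:
    - [[0,0,-0.0005],0]
    - [[0,0,-0.001],0]
    - [[0,0,-0.001],0]

```text
time: 4.18
tool_pos: [0.6145, 0.0665, 0.0503]
tool_rot: [0.0, 0.991, 0.134, -0.0]
contact_force: [0.4, -0.3, -0.6]
gripper_width: 0.0
```

>>> play_rows:
  deltas:
    - [[0,0,-0.0005],0]
    - [[0,0,-0.0005],0]

```text
time: 4.42
tool_pos: [0.6147, 0.0665, 0.0501]
tool_rot: [0.0, 0.991, 0.134, 0.0]
contact_force: [-0.9, -0.6, 1.3]
gripper_width: -0.004
```

>>> play_rows:
  deltas:
    - [[0,0,-0.0005],0]
    - [[0,0,-0.0005],0]

```text
time: 4.68
tool_pos: [0.6149, 0.0665, 0.05]
tool_rot: [0.0, 0.991, 0.134, 0.0]
contact_force: [-1.5, 0.7, 4.8]
gripper_width: -0.003
```

>>> play_rows:
  deltas:
    - [[0,0,-0.0006],0]
    - [[0,0,-0.0006],0]
    - [[0,0,-0.0006],0]

```text
time: 5.05
tool_pos: [0.6152, 0.0665, 0.05]
tool_rot: [0.0, 0.991, 0.134, 0.001]
contact_force: [-2.1, 0.4, 8.0]
gripper_width: -0.001
```

>>> play_rows:
  deltas:
    - [[-0.0014,-0.0003,-0.0003],-0.08]
    - [[-0.0029,-0.0005,-0.0003],-0.16]
    - [[-0.0043,-0.0006,-0.0003],-0.24]
    - [[-0.0058,-0.0005,-0.0003],-0.32]
    - [[-0.0073,-0.0004,-0.0003],-0.4]

```text
time: 5.68
tool_pos: [0.609, 0.0659, 0.05]
tool_rot: [-0.0, 0.998, -0.067, 0.002]
contact_force: [1.8, -0.6, 5.5]
gripper_width: 0.004
```

>>> play_rows:
  deltas:
    - [[0,0,-0.0006],0]

```text
time: 5.8
tool_pos: [0.6091, 0.0659, 0.0499]
tool_rot: [-0.0, 0.998, -0.066, 0.002]
contact_force: [0.1, -0.0, 9.8]
gripper_width: -0.0
```

```bash
python3 - <<'E'
from h import *
p,d=grab_frame("side");q=p[110:270,240:440];cv2.imwrite("pics/s2.png",cv2.resize(q,None,fx=3.5,fy=3.5,interpolation=cv2.INTER_CUBIC))
s=status.state();print(s["tool_pos"],s["contact_force"])
E
```

```text
[0.60914665 0.06590622 0.049985  ] [ 0.96418287 -0.43305999  7.22953952]
```

View pics/s2.png

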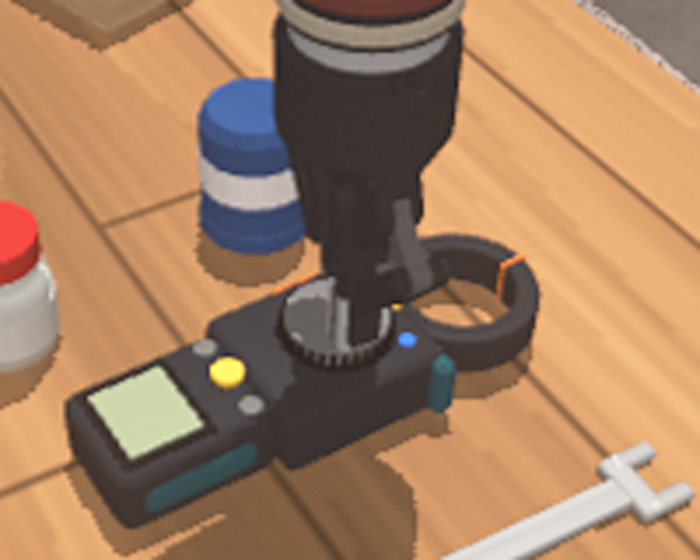

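The meter hasn't moved (ZERO still at crop 228,372), and the fingertip hides the pointer. I continue the arc.

>>> play_rows:
  deltas:
    - [[-0.0014,0.0003,-0.0002],-0.08]
    - [[-0.0028,0.0007,-0.0002],-0.16]
    - [[-0.0042,0.0012,-0.0003],-0.24]
    - [[-0.0055,0.0018,-0.0003],-0.32]
    - [[-0.0066,0.0023,-0.0003],-0.385]

```text
time: 6.48
tool_pos: [0.6025, 0.0679, 0.05]
tool_rot: [-0.0, 0.967, -0.256, 0.002]
contact_force: [-1.0, -1.0, 9.6]
gripper_width: -0.004
```

>>> play_rows:
  deltas:
    - [[0,0,0],0]

```text
time: 6.6
tool_pos: [0.6025, 0.0679, 0.0499]
tool_rot: [-0.0, 0.967, -0.255, 0.002]
contact_force: [-0.5, -2.2, 9.2]
gripper_width: 0.003
```

Now I lift straight up, then back away to see.

>>> play_rows:
  deltas:
    - [[0,0,0.002],0]
    - [[0,0,0.01],0]
    - [[0,0,0.04],0]
    - [[0,0,0.08],0]
    - [[0,-0.03,0.12],0]

```text
time: 7.22
tool_pos: [0.5999, 0.0394, 0.168]
tool_rot: [-0.0, 0.967, -0.254, -0.001]
contact_force: [-0.1, -0.1, 0.3]
gripper_width: -0.004
```

>>> play_rows:
  deltas:
    - [[-0.05,-0.02,0],0]
    - [[-0.1,-0.05,0],0]
    - [[-0.15,-0.08,0],0]
    - [[-0.15,-0.12,0],0]
    - [[-0.15,-0.12,0],0]

```text
time: 7.85
tool_pos: [0.4498, -0.0832, 0.1674]
tool_rot: [0.0, 0.966, -0.257, 0.0]
contact_force: [0.3, 0.3, 0.6]
gripper_width: 0.0
```

```bash
python3 - <<'E'
from h import *
p,d=grab_frame("side");q=p[110:270,240:440];a=cv2.resize(q,None,fx=3,fy=3,interpolation=cv2.INTER_CUBIC)
R={"top":(275,105,340,255),"side":(255,175,400,265)}
cv2.imwrite("pics/side3.png",p)
t,d=grab_frame("top");q=t[100:260,200:400];b=cv2.resize(q,None,fx=3.5,fy=3.5,interpolation=cv2.INTER_CUBIC)
cv2.imwrite("pics/s3.png",a);cv2.imwrite("pics/t3.png",b)
for c,p in(("top",t),("side",p)):
    for n,lo,hi,z in(("yellow",(22,150,120),(35,255,255),.045),("blue",(100,150,120),(125,255,255),.04),("white",(0,0,170),(180,45,255),.05)):
        for a,(u,v) in blobs(p,lo,hi,*R[c]): print(c,n,a,u,v,ray(c,u,v,z).round(4), ray(c,u,v,.04).round(4))
s=status.state();print(s["tool_pos"],s["contact_force"])
E
```

```text
top yellow 28 303.21 154.5 [0.6461 0.0847 0.045 ] [0.6471 0.0848 0.04  ]
top yellow 78 305.5 205.59 [0.5491 0.0817 0.045 ] [0.5495 0.0818 0.04  ]
top blue 24 316.5 159.5 [0.637  0.0597 0.04  ] [0.637  0.0597 0.04  ]
top white 17 290.12 160.59 [0.634  0.1093 0.05  ] [0.6358 0.1098 0.04  ]
top white 30 303.43 163.23 [0.6285 0.0844 0.05  ] [0.6303 0.0846 0.04  ]
side yellow 8 352.88 196.12 [0.6434 0.0817 0.045 ] [0.6465 0.0859 0.04  ]
side blue 7 356.0 206.71 [0.6368 0.0613 0.04  ] [0.6368 0.0613 0.04  ]
side white 13 339.62 189.62 [0.6291 0.1029 0.05  ] [0.6351 0.1119 0.04  ]
side white 41 344.1 195.44 [0.628  0.0865 0.05  ] [0.634  0.0951 0.04  ]
side white 128 391.68 260.77 [ 0.6145 -0.0662  0.05  ] [ 0.6201 -0.0609  0.04  ]
[ 0.45048026 -0.08156914  0.16744588] [ 0.02985218 -0.51304688  0.55794007]
```

View pics/s3.png

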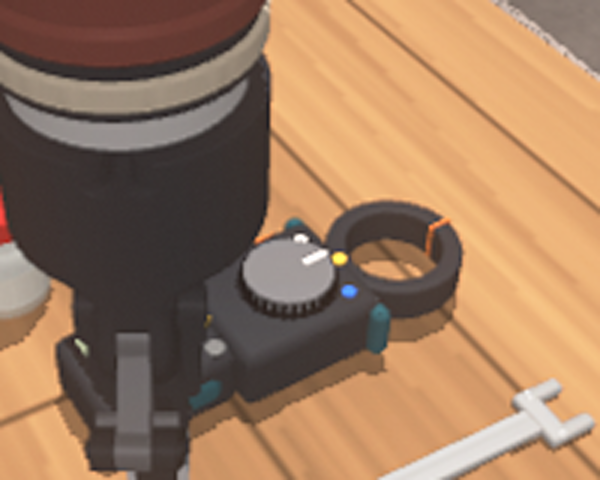

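View pics/t3.png

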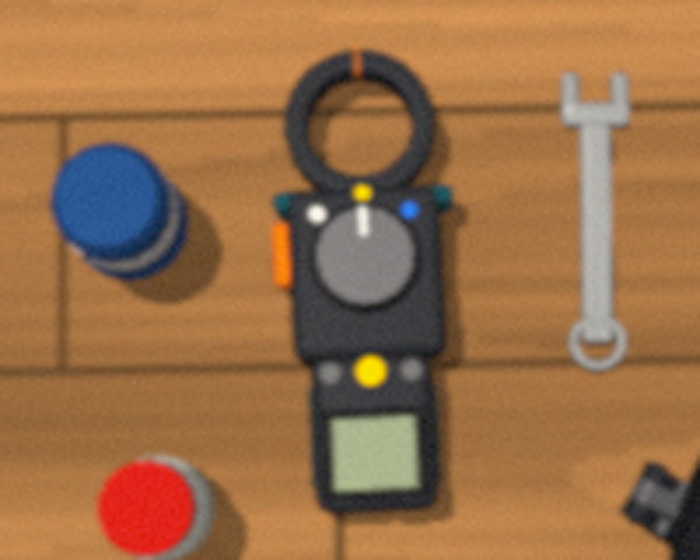

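The pointer line at top crop (363,220) is in line with the yellow dot at (363,192). The meter and bystanders are where they were. Next is the ZERO button.

>>> play_rows:
  deltas:
    - [[0.025,0.045,0],0.14]
    - [[0.05,0.09,0],0.28]
    - [[0.08,0.13,0],0.42]
    - [[0.099,0.165,-0.02],0.55]
    - [[0.099,0.165,-0.06],0.55]

```text
time: 8.57
tool_pos: [0.5524, 0.0872, 0.1088]
tool_rot: [-0.0, 1.0, 0.02, 0.002]
contact_force: [0.2, -0.3, -1.2]
gripper_width: -0.001
```

>>> play_rows:
  deltas:
    - [[0,0,-0.03],0]
    - [[0,0,-0.05],0]
    - [[0,0,-0.055],0]
    - [[0,0,-0.055],0]
    - [[0,0,-0.055],0]

```text
time: 9.2
tool_pos: [0.5508, 0.0834, 0.0541]
tool_rot: [-0.0, 1.0, 0.017, 0.001]
contact_force: [-0.6, 0.3, 0.5]
gripper_width: 0.002
```

>>> play_rows:
  deltas:
    - [[-0.002,-0.0015,-0.003],0]
    - [[-0.002,-0.0015,-0.006],0]
    - [[-0.002,-0.0015,-0.007],0]
    - [[-0.002,-0.0015,-0.007],0]

```text
time: 9.7
tool_pos: [0.5475, 0.0819, 0.0454]
tool_rot: [-0.0, 1.0, 0.017, -0.0]
contact_force: [0.9, 0.1, -0.7]
gripper_width: 0.003
```

>>> play_rows:
  deltas:
    - [[0,0,-0.001],0]
    - [[0,0,-0.002],0]
    - [[0,0,-0.002],0]

```text
time: 10.07
tool_pos: [0.5477, 0.0819, 0.0438]
tool_rot: [0.0, 1.0, 0.017, 0.0]
contact_force: [-1.1, -0.1, 2.3]
gripper_width: 0.001
```

```bash
python3 - <<'E'
from h import *
p,d=grab_frame("side");q=p[110:270,220:420];cv2.imwrite("pics/s4.png",cv2.resize(q,None,fx=3.5,fy=3.5,interpolation=cv2.INTER_CUBIC))
s=status.state();print(s["tool_pos"],s["contact_force"])
E
```

```text
[0.54768464 0.08184967 0.04372616] [-0.8226343  -0.31883761  2.50997015]
```

View pics/s4.png

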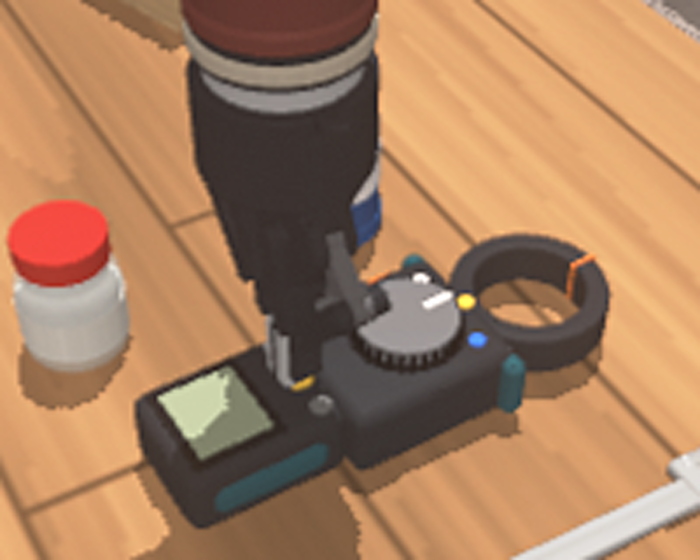

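The fingertip is on the yellow button (crop 302,382), part way in. The dial still points at yellow. I press further.

>>> play_rows:
  deltas:
    - [[0,0,-0.0007],0]
    - [[0,0,-0.0014],0]
    - [[0,0,-0.0014],0]

```text
time: 10.5
tool_pos: [0.5477, 0.0819, 0.0423]
tool_rot: [-0.0, 1.0, 0.017, 0.0]
contact_force: [-0.4, -0.2, 3.4]
gripper_width: 0.001
```

>>> play_rows:
  deltas:
    - [[0,0,-0.0007],0]
    - [[0,0,-0.001],0]
    - [[0,0,-0.001],0]

```text
time: 10.88
tool_pos: [0.5477, 0.0819, 0.042]
tool_rot: [0.0, 1.0, 0.017, -0.0]
contact_force: [-4.1, -1.0, 8.3]
gripper_width: 0.001
```

The button bottomed out: 3 mm of travel at z = 0.042, and the force rose to 8 N. I release it.

>>> play_rows:
  deltas:
    - [[0,0,0.002],0]
    - [[0,0,0.006],0]
    - [[0,0,0.03],0]
    - [[0,0,0.07],0]
    - [[0,0,0.13],0]

```text
time: 11.5
tool_pos: [0.5456, 0.0818, 0.1695]
tool_rot: [-0.0, 1.0, 0.017, -0.003]
contact_force: [0.3, -0.2, 0.1]
gripper_width: -0.0
```

>>> play_rows:
  deltas:
    - [[0,-0.06,0],0]
    - [[0,-0.12,0],0]
    - [[-0.02,-0.18,0],0]
    - [[-0.05,-0.23,0],0]
    - [[-0.1,-0.26,0],0]

```text
time: 12.12
tool_pos: [0.4467, -0.1802, 0.1709]
tool_rot: [0.0, 1.0, 0.016, -0.0]
contact_force: [0.2, -1.1, -0.2]
gripper_width: -0.004
```

>>> play_rows:
  deltas:
    - [[-0.03,-0.05,0],0]
    - [[-0.06,-0.1,0],0]
    - [[-0.06,-0.15,0],0]
    - [[-0.06,-0.15,0],0]

```text
time: 12.62
tool_pos: [0.3867, -0.3306, 0.1707]
tool_rot: [-0.0, 1.0, 0.015, -0.0]
contact_force: [0.3, 0.2, 0.4]
gripper_width: -0.002
```

```bash
python3 - <<'E'
from h import *
p,d=grab_frame("side");q=p[110:270,220:420];a=cv2.resize(q,None,fx=3,fy=3,interpolation=cv2.INTER_CUBIC)
R={"top":(275,105,340,255),"side":(255,175,400,265)}
t,d=grab_frame("top");q=t[100:260,200:400];b=cv2.resize(q,None,fx=3.5,fy=3.5,interpolation=cv2.INTER_CUBIC)
cv2.imwrite("pics/s5.png",a);cv2.imwrite("pics/t5.png",b)
for c,p in(("top",t),("side",p)):
    for n,lo,hi,z in(("yellow",(22,150,120),(35,255,255),.045),("white",(0,0,170),(180,45,255),.05)):
        for a,(u,v) in blobs(p,lo,hi,*R[c]): print(c,n,a,u,v,ray(c,u,v,z).round(4), ray(c,u,v,.04).round(4))
s=status.state();print(s["time"],s["tool_pos"],s["contact_force"])
E
```

```text
top yellow 24 303.0 154.71 [0.6457 0.0851 0.045 ] [0.6467 0.0852 0.04  ]
top yellow 75 305.45 205.67 [0.5489 0.0818 0.045 ] [0.5494 0.0819 0.04  ]
top white 14 290.29 160.5 [0.6341 0.109  0.05  ] [0.636  0.1095 0.04  ]
top white 20 303.05 162.85 [0.6293 0.0851 0.05  ] [0.631  0.0853 0.04  ]
12.725 [ 0.38720986 -0.32798801  0.17038572] [ 0.43262315  0.69380128 -0.20849646]
```

View pics/s5.png

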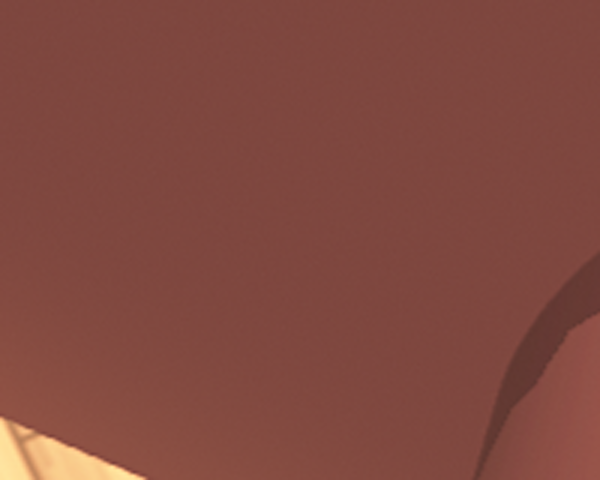

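View pics/t5.png

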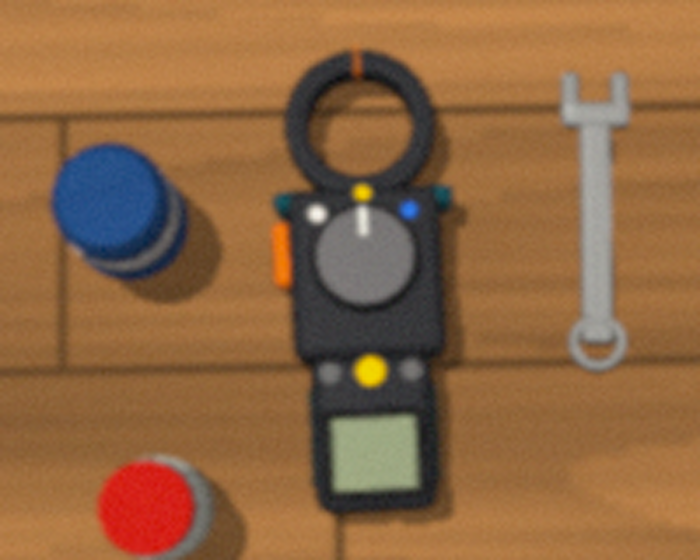

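The arm blocks the side camera. The top view shows the pointer (363,220) on yellow, the ZERO button centred at (371,371), and the meter and bystanders unmoved. The arm is clear, so I hand in.

```bash
python3 -c "
from plant import *
print(ticket.job_done())"
```

```text
the job is handed in; nothing more can be done
None
```

The dial is on the yellow DC-amps mark, and the ZERO button has been pressed fully in and released. I handed the job in at about 12.7 s.

- **Dial:** With the gripper shut, I pressed on the dial top about 18 mm off its axis with roughly 6–10 N. I swept it 45° clockwise and lifted straight off. Pictures afterwards show the pointer in line with the yellow dot.
- **ZERO button:** I pressed it through its full 3 mm, where it bottomed out at about 8 N, then lifted off.
- **Last check:** The final top picture shows the dial still on yellow. The meter's marks are in the same place as at the start, to well under 1 mm. The filter, spanner and jar look untouched, and the arm was clear of everything with no contact force beyond sensor noise.
- **Not confirmed:** The arm blocked the side camera in that last check. That the button came back out rests on its own spring, because a top view can't show 3 mm of height.

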